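# Gauge a ball stud in the sprung-ring ball gauge

## Task

Check the biggest ball stud in the rack on the ball gauge: first swing the gauge's clear dust cover up and over and let it down gently onto its rear stop, then lift that stud out of the rack, leaving the two small studs hanging where they are. Seat its ball centrally in the sprung ring and press it straight down until the ball stands firmly on the anvil inside. Finish the program while still gripping the upright stud and pushing it home against the spring, as if for the dial to be read; do not let go.

Things in the scene. Friction and masses are not known exactly. Their poses are not given: they have to be found in the camera images.
- gauge: ball gauge, fixed: grey cast plinth 128 x 128 x 30 mm; origin at the centre of its underside on the worktop, z up, front faces its -x. On its axis a dark steel sleeve, 76 mm outside, rim 62 mm above the worktop, guides a bright sprung ring. Dial (57 mm, top 107 mm high) on a side wing 94 mm to +y of the axis. Two rubber-topped stop arms reach 99 mm behind the axis
- cover (a joint): clear dust cover over the sleeve: box 112 x 112 mm, from 31 to 89 mm above the worktop, 0.25 kg, hinged at its lower rear edge, axis along gauge y. 0 rad = shut; grows as the front swings up and back; 1.9 rad = on its rear stop (limit). Little hinge friction: let go below about 1 rad it falls shut, above that it drops over onto the stop
- cover_hinge (a point): point on the cover's hinge axis, 60 mm behind (gauge +x) the sleeve's axis, 34 mm above the worktop; the frame is the gauge's (axis along its y)
- cover_handle (a point): middle of the cover's round bar handle: 10 mm diameter, along gauge y, 72 mm free between its posts, axis 38 mm in front of the cover's front wall. Shut: 154 mm in front of and 30 mm above the hinge axis (64 mm above the worktop). It moves with the cover, 157 mm from the hinge axis; pinched from above across the bar it can turn in the fingers all the way
- nest_ring (a joint): bright steel sprung ring in the sleeve, 54 mm outside, 90-degree conical seat from 42 mm wide at the mouth to a 17 mm hole. Value = how far it is pressed down (m): 0 = up, 8 mm proud of the rim (top 70 mm above the worktop); 0.008 = flush with the rim, the large ball then standing on the anvil; limit 0.012. Spring: 5.4 N to start, 12.6 N at 0.008
- nest_home (a point): on the sleeve's axis, 66.5 mm above the worktop: where the centre of the large ball is when it is fully home, on the anvil. Resting on the unpressed ring the ball's centre is 8 mm higher. Gauge axes
- anvil: fixed hardened steel pin, 12 mm diameter, flat top 48.5 mm above the worktop, on the sleeve's axis under the ring's hole; origin at the middle of its foot, 30 mm above the worktop
- rack: grey plastic carrying rack, 64 x 206 mm, top plate 54 mm above the worktop, fixed; origin at the centre of its underside, long along its own y. Three 40 mm holes at y = -68, 0 and +68 mm; a stud hangs in each by its flange, ball down, shank up
- stud_large: the big steel ball stud, about 0.35 kg, taller in the rack (58 mm above the plate) than the others (41). Ball 36 mm, origin at its centre, z along the shank, up. Dark flange 50 mm diameter from z = 22 to 28 mm; shank 18 mm diameter from 28 to 62 mm (grip here, fingertips just above the flange); thread 13.6 mm diameter to z = 80 mm. Origin 32 mm above the worktop in the rack; its hole varies
- stud_small_a: small ball stud: ball 24 mm, origin at the ball's centre, z up; flange 50 mm from z = 17 to 23 mm, shank 14 mm, top at z = 58 mm. To be left in the rack
- stud_small_b: the other small ball stud, same as stud_small_a. To be left in the rack
There are look-alikes about, which are no part of the job. What is shaped like the stud_large but pink is not meant.

How it is judged:
On the way, in this order (a step that is already met when the one before it is completed fails the run):
1. the dust cover lies back on its stop (value of joint cover above 1.8 rad), for 0.3 s.
2. the large stud has been lifted clear of the rack and is carried by the fingers alone (height (world z) of stud_large above 0.08 m and contact force between the fingers and stud_large above 2 N and contact force between stud_large and rack below 0.1 N), for 0.2 s.
At the end, for the whole second after the job is handed in: For the last second: fingers grip the large stud (>5 N), upright within 0.1 rad and still; ball within 3 mm of the ring's axis, pressing the anvil with >2 N; ring down 6.5 to 11 mm; cover on its stop (>1.8 rad); small studs within 15 mm of their starts (contact force between stud_large and anvil above 2 N and value of joint nest_ring between 0.0065 and 0.011 m and horizontal distance between stud_large and nest_home below 0.003 m and angle between stud_large's own z axis and vertical below 0.1 rad and contact force between the fingers and stud_large above 5 N and linear speed of stud_large below 0.01 m/s and value of joint cover above 1.8 rad and distance of each of stud_small_a, stud_small_b from where it was at the start of the episode below 0.015 m); the arm keeps its last pose, push and grip.
It fails at once if the cover is slammed: it swings open faster than 2.5 rad/s (velocity of joint cover above 2.5 rad/s).
It also fails if it takes over 51 s, if anything falls off the work surface, if the arm or the gripper's body presses on something with over 40 N, if the wrist force passes 120 N, or if a joint passes its speed limit or range.

## Robot

A 6-joint arm with a two-finger parallel gripper is mounted at the origin on a cart in front of the work surface, level with it; the furniture and walls round the work are solid. World frame = base frame: x ahead of the robot, y to its left, z up, the work surface at z = 0. Lengths are in m, angles in rad, forces in N, time in s.
With the tool pointing down it reaches from about 0.35 to 0.875 m from the base axis. Payload 4.2 kg.
Tool frame: the origin (TCP) lies between the finger pads; the fingertips stand 11 mm ahead of it and the grasp point (between the pads) lies 8 mm behind it (env.finger_overhang is the z of the fingertips in the tool frame, in m); z points along the fingers, y is the line along which they close (so a half turn about z gives the same grasp; the last joint's range is limited). The gripper opens to 85 mm and grips with 20 to 120 N. Pads are 22 mm wide; open, the fingers measure 114 mm over their backs; the gripper's body (76 mm by 85 mm) begins 54 mm behind the grasp point. The pads swing forward as they close: fully open they stand 13 mm farther back than shut.
Start: joints at [1.515, 0.385, 0.008, 0, -1.194, -0.259], TCP at [0.193, 0.594, 0.242] pointing down, gripper open.
Joint ranges: [-3.14, 3.14], [-1.21, 2.06], [-1.07, 1.41], [-3.16, 2.05], [-2.99, -0.16], [-3.1, 3.1]. Speed limits (rad/s): [2.79, 2.79, 3.14, 3.14, 3.14, 3.14].

## Interface

Orientations are given as a rotation vector (axis times angle).
In Python, from bench import state, cams, env gives the robot as it stands. The module is installed in compiled form; this text tells all that it offers.
- The arm moves only by the tool send_rows, never from a script. Its argument "commands" is a list of rows, each a list of 5 numbers: the opening, from -1 (shut) to 1 (fully open), then the shift along the tool's x, y, z normalised to -1 to 1, where 1 is 0.1 m, then the turn about the tool's z normalised to -1 to 1, where 1 is 180 degrees. In form: [[jaw, tx, ty, tz, turn], ...]. A call has exactly 10 rows; each row is the pose to reach, as a shift and turn from the pose commanded when the call began, along the tool's axes at that moment, turning the shorter way round; what a row does not reach only later rows make up. A row lasts 1/8 s, in which the tool goes at most 62.5 mm and 10.7 degrees, less where a joint would pass 70% of its speed; a pose out of reach is approached as far as the arm can. A call with a number of a shift or a turn outside -1 to 1 is refused whole. A call with a gripper value outside its range is refused whole. The fingers move at their own pace and stop on an object; "squeeze" is the grip in N (left out, the last holds). Time passes only in rows, so rows that repeat a pose let the fingers close, or fill a call up. It gives the time, the measured TCP pose, the force, the opening and the grip force at its end, in the units of the state.
- state(): the state, without advancing time (a new reading comes with each control period).
- cams.snapshot(name): name is "scene" or "top"; returns the picture (400x640x3 uint8, red, green, blue); there is no depth.
- cams.camera_info(name): a dict with "K" (3x3 intrinsics, pixels), "world_to_cam" (4x4, takes a point from world to camera coordinates). Camera axes: x right, y up, looking along -z (the intrinsics and any distortion apply to the point x, -y, -z); pixel columns grow to the right and rows downward; lengths in m; the calibration is good to about 2 mm. A picture is of the moment at which its call begins. camera_info takes no time and is no camera call.
- env.sign_off(): hands the job in; it is judged then, once.
The state is a dict: "clock": time; "qpos": joint angles; "joint_vel": joint speeds; "joint_torque": joint torques, N m; "position": TCP position; "tcp_rot": TCP orientation; "contact_force": force on the tool from outside, world axes, zero at the start; "torque": the same for the moment, N m; "gripper_width": finger opening in m; "gripper_force": force on a finger pad.
Only numpy, scipy, OpenCV 4.12 (cv2) and the standard library are available. Lean on these libraries where they do the work, as an engineer would, in place of code of your own. Each camera call takes 0.05 s, during which the arm holds its last target. There are 200 camera calls.

## Working session

There is one attempt and no reset: what is moved stays moved. The work goes in short steps, Python scripts to look and compute and a tool call to move; the robot and the scene stay as the last step left them, time stands still between calls to the robot, and variables do not carry over. Pictures are saved under pics/ and viewed, at most 10 in all, crops included, and the job is handed in when it is done.

Besides the shell and the picture viewer there is one more tool, called in YAML: its name, and indented under it one key for each argument. send_rows: Moves the arm, as the interface text tells. Its arguments: {"type":"object","properties":{"commands":{"type":"array"},"squeeze":{"type":"number"}},"required":["commands"]}

```bash
mkdir -p pics; python3 - <<'E'
from bench import state,cams,env
import cv2,numpy as np
s=state();print({k:np.round(v,3).tolist() for k,v in s.items()},env.finger_overhang)
for n in("scene","top"):
    im=cams.snapshot(n);cv2.imwrite(f"pics/{n}0.png",im[:,:,::-1])
    i=cams.camera_info(n);print(n,{k:(np.round(v,4).tolist() if not isinstance(v,str) else v) for k,v in i.items()})
E
```

```text
{'clock': 0.0, 'qpos': [1.515, 0.386, 0.007, -0.001, -1.194, -0.259], 'joint_vel': [-0.001, 0.0, -0.0, -0.001, -0.0, 0.001], 'joint_torque': [-0.001, -39.229, 18.841, 4.186, -0.005, -0.0], 'position': [0.193, 0.594, 0.241], 'tcp_rot': [3.101, -0.492, -0.0], 'contact_force': [-0.637, 0.227, -0.144], 'torque': [0.001, 0.002, 0.009], 'gripper_force': 0.0, 'gripper_width': 0.085} 0.011
scene {'K': [[404.5522, 0.0, 323.1241], [0.0, 404.5522, 195.354], [0.0, 0.0, 1.0]], 'world_to_cam': [[0.7322, -0.681, 0.0058, -0.4881], [0.3518, 0.3855, 0.853, -0.2034], [-0.5832, -0.6225, 0.5219, -0.7241], [0.0, 0.0, 0.0, 1.0]]}
top {'K': [[415.3567, 0.0, 323.891], [0.0, 415.3567, 202.6531], [0.0, 0.0, 1.0]], 'world_to_cam': [[0.0204, -0.9997, -0.0142, -0.1234], [0.9962, 0.0191, 0.085, -0.5364], [-0.0847, -0.0158, 0.9963, -0.8953], [0.0, 0.0, 0.0, 1.0]]}
```

View pics/scene0.png

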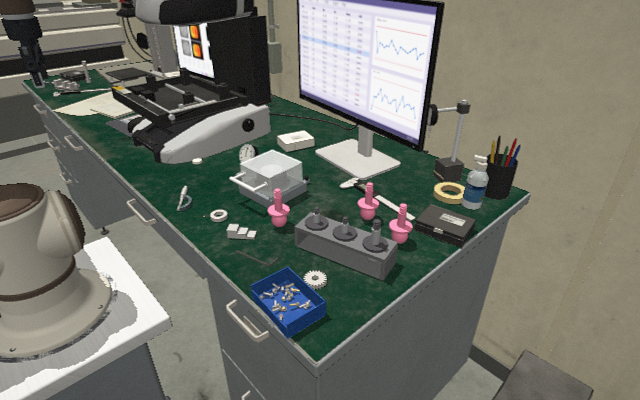

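View pics/top0.png

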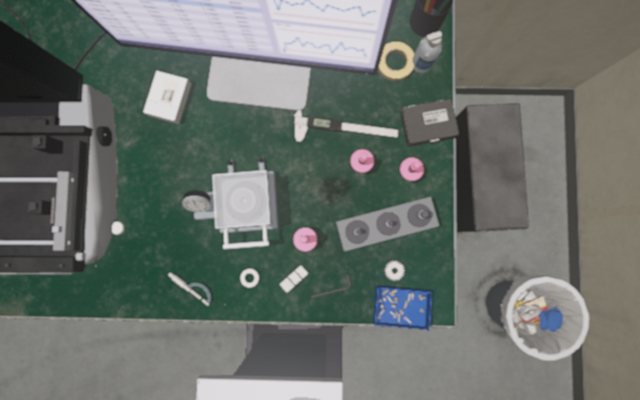

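The gauge is at about (243,200) in the top view, with its handle towards the robot at (246,240). The rack runs through (352,234), (388,223) and (422,213), with three pink decoys around it. I'll zoom in next.

```bash
cat > h.py <<'E'
import numpy as np,cv2
from bench import state,cams,env
def ray(n,uv):
    i=cams.camera_info(n);K=i["K"];T=i["world_to_cam"];R=T[:3,:3]
    d=np.linalg.inv(K)@np.array([uv[0],uv[1],1.]);d=np.array([d[0],-d[1],-d[2]])
    return -R.T@T[:3,3],R.T@d
def onz(n,uv,z):
    c,d=ray(n,uv);return c+d*(z-c[2])/d[2]
def proj(n,p):
    i=cams.camera_info(n);q=(i["world_to_cam"]@np.append(p,1))[:3]
    w=i["K"]@np.array([q[0],-q[1],-q[2]]);return w[:2]/w[2]
E
python3 - <<'E'
import cv2,numpy as np
t=cv2.imread("pics/top0.png");s=cv2.imread("pics/scene0.png")
a=cv2.resize(t[150:260,170:450],(800,314),interpolation=3)
b=cv2.resize(s[140:280,225:425],(400,280),interpolation=3)
o=np.zeros((600,800,3),np.uint8);o[:314]=a
o[316:596,:400]=b
o[316:596,400:]=cv2.resize(s[200:270,295:395],(400,280),interpolation=3)
cv2.imwrite("pics/z0.png",o)
E
```

```text
(no output)
```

View pics/z0.png

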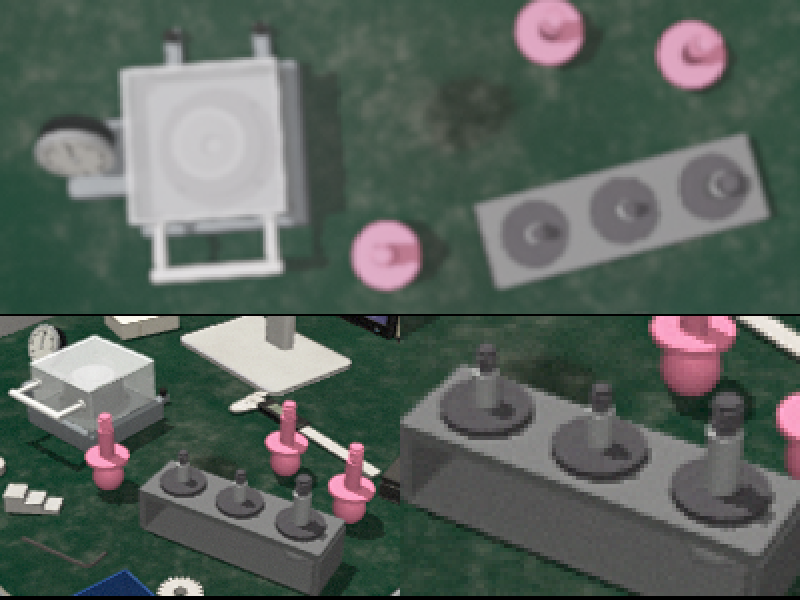

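The large stud is the rightmost one, in the hole nearest the worktop edge: thicker and taller in both views. Its flange centre is at crop (712,186). The handle bar runs from about (155,275) to (283,268) in the crop. Now measuring.

```bash
python3 - <<'E'
from h import *
t=cv2.imread("pics/top0.png")
f=lambda u,v:(u/2.857+170-.3,v/2.857+150-.3)
np.set_printoptions(precision=4,suppress=True)
print("manual handle",onz("top",f(155,275),.064),onz("top",f(283,268),.064))
for n,p in dict(box=[(122,70),(276,60),(285,212),(130,222)]).items():
    q=[onz("top",f(*x),.089) for x in p];print(n,*q,np.mean(q,0))
print("ring",onz("top",f(210,145),.068))
g=cv2.cvtColor(t,cv2.COLOR_BGR2GRAY);hsv=cv2.cvtColor(t,cv2.COLOR_BGR2HSV)
# handle
m=np.zeros_like(g);m[233:252,215:280]=(g[233:252,215:280]>150)*255
n,l,st,c=cv2.connectedComponentsWithStats(m)
for i in range(1,n):
    if st[i,4]>30: print("white",st[i],c[i])
bar=[]
for u in range(228,266):
    col=g[236:252,u].astype(float);w=np.clip(col-120,0,None)
    if w.sum()>30: bar.append((u,236+(w*np.arange(16)).sum()/w.sum()))
bar=np.array(bar);k=np.polyfit(bar[:,0],bar[:,1],1);print("barfit",k,bar[::8])
for u in (232,246,260): print(onz("top",(u,np.polyval(k,u)),.064))
# rack: gray low saturation
m=np.zeros_like(g);R=(slice(190,255),slice(330,445));m[R]=((hsv[R][:,:,1]<60)&(g[R]>70)&(g[R]<190))*255
m=cv2.morphologyEx(m,cv2.MORPH_CLOSE,np.ones((9,9)))
cn=max(cv2.findContours(m,0,1)[0],key=cv2.contourArea);r=cv2.minAreaRect(cn);print("rack",r)
q=[onz("top",x,.054) for x in cv2.boxPoints(r)];q=np.array(q);print(q,q.mean(0),np.linalg.norm(q[0]-q[1]),np.linalg.norm(q[1]-q[2]))
for x in((536,234),(625,211),(712,186)):print("flange",onz("top",f(*x),.060))
E
```

```text
manual handle [0.4401 0.0941 0.064 ] [0.4472 0.0002 0.064 ]
box [0.5876 0.1178 0.089 ] [0.597  0.0064 0.089 ] [ 0.4874 -0.0036  0.089 ] [0.478  0.1073 0.089 ] [0.5375 0.057  0.089 ]
ring [0.5362 0.0564 0.068 ]
white [223 233  46  16 315] [244.5397 242.8254]
barfit [ -0.101  269.0683] [[228.     244.5274]
 [236.     245.2958]
 [244.     244.5972]
 [252.     243.9259]
 [260.     243.5   ]]
[0.4411 0.0772 0.064 ]
[0.4447 0.0479 0.064 ]
[0.4482 0.0187 0.064 ]
rack ((384.0024108886719, 222.57803344726562), (63.37531280517578, 109.91509246826172), 88.21009063720703)
[[ 0.5577 -0.1218  0.054 ]
 [ 0.5695 -0.3554  0.054 ]
 [ 0.4356 -0.3592  0.054 ]
 [ 0.4235 -0.1286  0.054 ]] [ 0.4966 -0.2412  0.054 ] 0.233959521733569 0.13396006123184254
flange [ 0.4758 -0.1848  0.06  ]
flange [ 0.494 -0.25   0.06 ]
flange [ 0.5137 -0.3138  0.06  ]
```

send_rows:
  commands:
    - [-0.3, 0.12, 0.12, 0, 0.05]
    - [-0.3, 0.24, 0.24, 0, 0.1]
    - [-0.3, 0.36, 0.36, 0, 0.15]
    - [-0.3, 0.48, 0.48, 0, 0.2]
    - [-0.3, 0.6, 0.6, 0, 0.25]
    - [-0.3, 0.72, 0.72, 0, 0.3]
    - [-0.3, 0.84, 0.84, 0, 0.35]
    - [-0.3, 0.95, 0.95, 0, 0.373]
    - [-0.3, 1, 1, 0, 0.373]
    - [-0.3, 1, 1, 0, 0.373]
  squeeze: 50

```text
clock: 1.35
position: [0.2577, 0.468, 0.2422]
tcp_rot: [2.314, -2.125, 0.0]
contact_force: [0.3, 0.4, -0.5]
gripper_width: 0.03
gripper_force: 0.0
```

send_rows:
  commands:
    - [-0.3, 0.1, 0, 0, 0]
    - [-0.3, 0.25, 0, 0, 0]
    - [-0.3, 0.4, 0, 0, 0]
    - [-0.3, 0.5, 0, 0, 0]
    - [-0.3, 0.6, 0, 0, 0]
    - [-0.3, 0.7, 0, 0, 0]
    - [-0.3, 0.8, 0, 0, 0]
    - [-0.3, 0.9, 0, 0, 0]
    - [-0.3, 1, 0, 0, 0]
    - [-0.3, 1, 0, 0, 0]

```text
clock: 2.6
position: [0.2661, 0.3679, 0.2424]
tcp_rot: [-2.312, 2.126, 0.0]
contact_force: [0.1, -0.1, 0.2]
gripper_width: 0.03
gripper_force: 0.0
```

send_rows:
  commands:
    - [-0.3, 0.1, 0, 0, 0]
    - [-0.3, 0.2, 0, 0, 0]
    - [-0.3, 0.3, 0, 0, 0]
    - [-0.3, 0.4, 0, 0, 0]
    - [-0.3, 0.5, 0, 0, 0]
    - [-0.3, 0.6, 0, 0, 0]
    - [-0.3, 0.7, 0, 0, 0]
    - [-0.3, 0.8, -0.05, 0, 0]
    - [-0.3, 0.9, -0.1, 0, 0]
    - [-0.3, 1, -0.15, 0, 0]

```text
clock: 3.85
position: [0.2898, 0.2696, 0.2423]
tcp_rot: [2.313, -2.126, 0.0]
contact_force: [0.4, 0.8, -0.9]
gripper_width: 0.03
gripper_force: 0.0
```

send_rows:
  commands:
    - [-0.3, 0.1, -0.06, 0, 0]
    - [-0.3, 0.2, -0.12, 0, 0]
    - [-0.3, 0.3, -0.18, 0, 0]
    - [-0.3, 0.4, -0.24, 0, 0]
    - [-0.3, 0.5, -0.3, 0, 0]
    - [-0.3, 0.6, -0.36, 0, 0]
    - [-0.3, 0.7, -0.42, 0, 0]
    - [-0.3, 0.8, -0.48, 0, 0]
    - [-0.3, 0.9, -0.54, 0, 0]
    - [-0.3, 1, -0.6, 0, 0]

```text
clock: 5.1
position: [0.358, 0.175, 0.2423]
tcp_rot: [-2.313, 2.126, -0.0]
contact_force: [0.8, 0.8, -0.6]
gripper_width: 0.0298
gripper_force: 0.0
```

send_rows:
  commands:
    - [-0.3, 0.12, -0.09, 0, 0]
    - [-0.3, 0.24, -0.18, 0, 0]
    - [-0.3, 0.36, -0.27, 0.1, 0]
    - [-0.3, 0.48, -0.36, 0.2, 0]
    - [-0.3, 0.6, -0.45, 0.3, 0]
    - [-0.3, 0.72, -0.54, 0.4, 0]
    - [-0.3, 0.84, -0.63, 0.5, 0]
    - [-0.3, 0.94, -0.71, 0.6, 0]
    - [-0.3, 1, -0.75, 0.7, 0]
    - [-0.3, 1, -0.75, 0.8, 0]

```text
clock: 6.35
position: [0.4409, 0.0819, 0.1616]
tcp_rot: [2.312, -2.127, -0.0]
contact_force: [-0.8, 0.1, 0.8]
gripper_width: 0.03
gripper_force: 0.0
```

send_rows:
  commands:
    - [-0.3, 0.1, 0, 0.1, 0]
    - [-0.3, 0.2, 0, 0.1, 0]
    - [-0.3, 0.3, 0, 0.1, 0]
    - [-0.3, 0.333, 0, 0.1, 0]
    - [-0.3, 0.333, 0, 0.15, 0]
    - [-0.3, 0.333, 0, 0.2, 0]
    - [-0.3, 0.333, 0, 0.25, 0]
    - [-0.3, 0.333, 0, 0.3, 0]
    - [-0.3, 0.333, 0, 0.3, 0]
    - [-0.3, 0.333, 0, 0.3, 0]

```text
clock: 7.6
position: [0.4436, 0.0492, 0.1324]
tcp_rot: [-2.313, 2.126, -0.0]
contact_force: [0.4, 0.0, 0.5]
gripper_width: 0.0298
gripper_force: 0.0
```

```bash
python3 - <<'E'
from h import *
t=cams.snapshot("top")[:,:,::-1];s=cams.snapshot("scene")[:,:,::-1]
o=np.zeros((300,800,3),np.uint8);o[:,:400]=cv2.resize(t[170:260,190:310],(400,300),interpolation=3)
o[:,400:]=cv2.resize(s[125:215,200:320],(400,300),interpolation=3);cv2.imwrite("pics/g1.png",o)
E
```

```text
(no output)
```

View pics/g1.png

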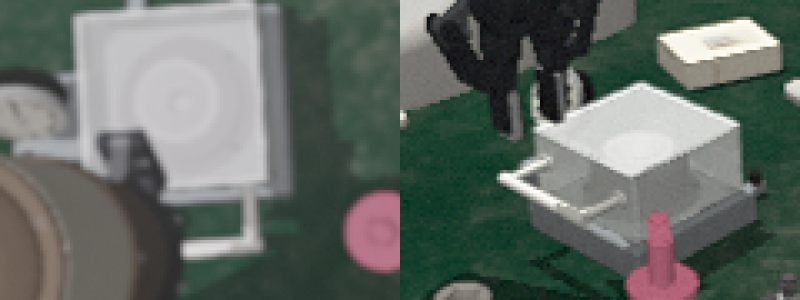

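```bash
python3 - <<'E'
from h import *
for p in([.4436,.0492,.121],[.4438,.0485,.064],[.4438-.015,.047,.121],[.4438+.015,.05,.121]):
    a=proj("scene",p);b=proj("top",p);print((a-[200,125])*3.333+[400,0],(b-[190,170])*3.333)
E
```

```text
[532.06716081 128.29722556] [164.94829192 250.60759938]
[540.8284893  198.67868663] [185.71708552 248.77010789]
[515.71554662 135.85049174] [167.73654586 276.04545513]
[549.65495397 121.38636497] [164.56579819 224.61682882]
```

The image confirms it: the bar in the scene crop runs from (500,177) to (585,212), so its centre at about (543,195) matches the projected (541,199). The fingers straddle it, so I'm descending and gripping.

send_rows:
  commands:
    - [-0.3, 0, 0, 0.12, 0]
    - [-0.3, 0, 0, 0.25, 0]
    - [-0.3, 0, 0, 0.38, 0]
    - [-0.3, 0, 0, 0.5, 0]
    - [-0.3, 0, 0, 0.6, 0]
    - [-0.3, 0, 0, 0.7, 0]
    - [-0.3, 0, 0, 0.76, 0]
    - [-0.3, 0, 0, 0.76, 0]
    - [-1, 0, 0, 0.76, 0]
    - [-1, 0, 0, 0.76, 0]
  squeeze: 30

```text
clock: 8.95
position: [0.4449, 0.0494, 0.0567]
tcp_rot: [-2.312, 2.123, -0.003]
contact_force: [3.4, -2.4, -2.1]
gripper_width: 0.0089
gripper_force: 29.1
```

send_rows:
  commands:
    - [-1, 0, 0, 0, 0]
    - [-1, 0, 0, 0, 0]
    - [-1, 0, 0, 0, 0]
    - [-1, 0, 0, 0, 0]
    - [-1, 0, 0, -0.02, 0]
    - [-1, 0, 0, -0.05, 0]
    - [-1, 0, -0.01, -0.08, 0]
    - [-1, 0, -0.02, -0.12, 0]
    - [-1, 0, -0.03, -0.16, 0]
    - [-1, 0, -0.04, -0.2, 0]

```text
clock: 10.2
position: [0.4503, 0.05, 0.077]
tcp_rot: [-2.311, 2.121, -0.005]
contact_force: [10.2, -5.0, -5.9]
gripper_width: 0.0091
gripper_force: 29.4
```

send_rows:
  commands:
    - [-1, 0, -0.045, -0.086, 0]
    - [-1, 0, -0.09, -0.168, 0]
    - [-1, 0, -0.137, -0.25, 0]
    - [-1, 0, -0.182, -0.327, 0]
    - [-1, 0, -0.233, -0.402, 0]
    - [-1, 0, -0.287, -0.474, 0]
    - [-1, 0, -0.346, -0.543, 0]
    - [-1, 0, -0.409, -0.608, 0]
    - [-1, 0, -0.475, -0.669, 0]
    - [-1, 0, -0.544, -0.727, 0]

```text
clock: 11.45
position: [0.4987, 0.0544, 0.1495]
tcp_rot: [2.309, -2.124, -0.008]
contact_force: [-9.2, 7.3, 8.2]
gripper_width: 0.0088
gripper_force: 29.3
```

send_rows:
  commands:
    - [-1, 0, -0.067, -0.055, 0]
    - [-1, 0, -0.142, -0.106, 0]
    - [-1, 0, -0.223, -0.152, 0]
    - [-1, 0, -0.306, -0.193, 0]
    - [-1, 0, -0.392, -0.229, 0]
    - [-1, 0, -0.48, -0.26, 0]
    - [-1, 0, -0.57, -0.285, 0]
    - [-1, 0, -0.66, -0.305, 0]
    - [-1, 0, -0.753, -0.32, 0]
    - [-1, 0, -0.845, -0.329, 0]

```text
clock: 12.7
position: [0.5861, 0.0622, 0.1834]
tcp_rot: [-2.313, 2.124, 0.001]
contact_force: [-2.7, 6.2, 4.0]
gripper_width: 0.0085
gripper_force: 30.8
```

send_rows:
  commands:
    - [-1, 0, -0.094, -0.004, 0]
    - [-1, 0, -0.186, -0.002, 0]
    - [-1, 0, -0.279, 0.005, 0]
    - [-1, 0, -0.372, 0.018, 0]
    - [-1, 0, -0.463, 0.036, 0]
    - [-1, 0, -0.553, 0.06, 0]
    - [-1, 0, -0.642, 0.089, 0]
    - [-1, 0, -0.728, 0.123, 0]
    - [-1, 0, -0.813, 0.162, 0]
    - [-1, 0, -0.89, 0.2, 0]

```text
clock: 13.95
position: [0.6747, 0.0703, 0.1624]
tcp_rot: [-2.313, 2.124, 0.002]
contact_force: [-1.0, 7.2, 0.4]
gripper_width: 0.0088
gripper_force: 31.4
```

```bash
python3 - <<'E'
from h import *
t=cams.snapshot("top")[:,:,::-1];s=cams.snapshot("scene")[:,:,::-1]
o=np.zeros((300,800,3),np.uint8);o[:,:400]=cv2.resize(t[130:250,180:340],(400,300),interpolation=3)
o[:,400:]=cv2.resize(s[95:215,180:340],(400,300),interpolation=3);cv2.imwrite("pics/g2.png",o)
E
```

```text
(no output)
```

View pics/g2.png

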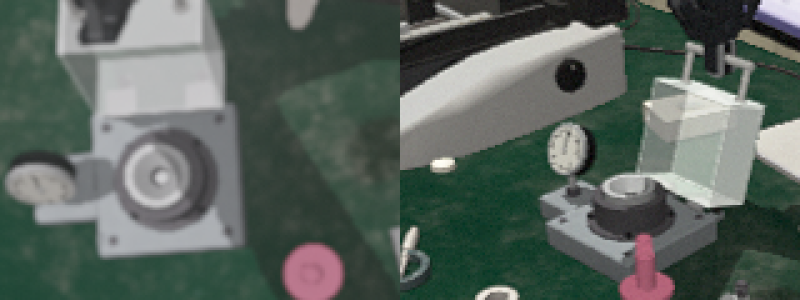

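send_rows:
  commands:
    - [-1, 0, -0.01, 0.01, 0]
    - [-1, 0, -0.01, 0.01, 0]
    - [-0.3, 0, -0.01, 0.01, 0]
    - [-0.3, 0, -0.01, 0.01, 0]
    - [-0.3, 0, -0.01, -0.03, 0]
    - [-0.3, 0, -0.01, -0.15, 0]
    - [-0.3, 0, -0.01, -0.3, 0]
    - [-0.3, 0.1, -0.01, -0.5, 0]
    - [-0.3, 0.3, 0.1, -0.6, 0]
    - [-0.3, 0.5, 0.2, -0.6, 0]

```text
clock: 15.3
position: [0.6584, 0.0158, 0.2233]
tcp_rot: [-2.312, 2.125, -0.002]
contact_force: [-0.5, -0.1, -0.8]
gripper_width: 0.03
gripper_force: 0.0
```

send_rows:
  commands:
    - [-0.1, 0.2, 0.1, 0, 0]
    - [-0.1, 0.4, 0.2, 0, 0]
    - [-0.1, 0.6, 0.3, 0, 0]
    - [-0.1, 0.8, 0.4, 0, 0]
    - [-0.1, 1, 0.5, 0, 0]
    - [-0.1, 1, 0.6, 0, 0]
    - [-0.1, 1, 0.7, 0, 0]
    - [-0.1, 1, 0.8, 0, 0]
    - [-0.1, 1, 0.8, 0, 0]
    - [-0.1, 1, 0.8, 0, 0]

```text
clock: 16.55
position: [0.5878, -0.0889, 0.2221]
tcp_rot: [-2.313, 2.125, -0.001]
contact_force: [0.3, 0.5, -0.2]
gripper_width: 0.0386
gripper_force: 0.0
```

```bash
python3 - <<'E'
from h import *
t=cams.snapshot("top")[:,:,::-1];s=cams.snapshot("scene")[:,:,::-1]
cv2.imwrite("pics/t3.png",t)
cv2.imwrite("pics/s3.png",s)
o=np.zeros((600,800,3),np.uint8);o[:400,:400]=cv2.resize(t[160:240,204:284],(400,400),interpolation=3)
o[:400,400:]=cv2.resize(s[95:235,200:340],(400,400),interpolation=3)
o[400:]=cv2.resize(t[200:250,230:430],(800,200),interpolation=3)
cv2.imwrite("pics/g3.png",o)
E
```

```text
(no output)
```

View pics/g3.png

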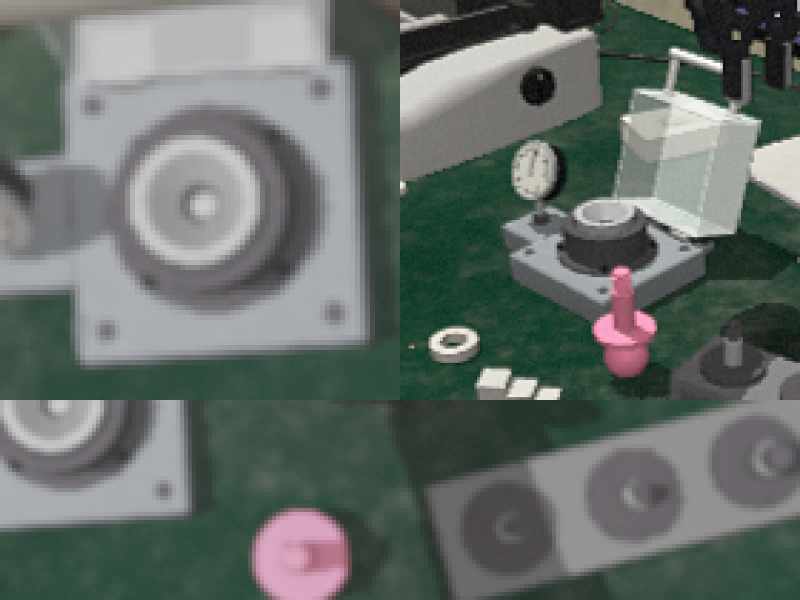

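The cover lies back on its stop and the ring is open, with its centre at crop (195,201) and the anvil at (204,205). The plinth screws sit symmetrically around them. Next I'll refine the ring axis and the stud position.

```bash
python3 - <<'E'
from h import *
np.set_printoptions(precision=4,suppress=True)
f=lambda u,v:(u/5+204-.4,v/5+160-.4)
print("ring",onz("top",f(195,201.5),.070),"anvil",onz("top",f(204,205),.0485))
q=[onz("top",f(*p),.030) for p in((93,105),(321,89),(107,330),(335,313))];print("screws",np.mean(q,0));
d=q[1]-q[0]+q[3]-q[2];print("yaw",np.arctan2(d[0],-d[1]))
t=cv2.imread("pics/t3.png");g=cv2.cvtColor(t,6)
m=np.zeros_like(g);m[180:222,224:264]=(g[180:222,224:264]>185)*255
cn=max(cv2.findContours(m,0,1)[0],key=cv2.contourArea);e=cv2.minEnclosingCircle(cn);print("ringfit",e,onz("top",e[0],.070))
# scene: ring ellipse, use anvil & rim
for nm in("0","3"):
    t=cv2.imread(f"pics/{'top0' if nm=='0' else 't3'}.png")
    b=cv2.resize(t[190:240,395:445],(500,500),interpolation=cv2.INTER_CUBIC);gg=cv2.GaussianBlur(cv2.cvtColor(b,6),(0,0),5)
    c=cv2.HoughCircles(gg,cv2.HOUGH_GRADIENT_ALT,1,100,param1=60,param2=.5,minRadius=95,maxRadius=150)
    if c is not None:
        for x in c[0][:3]: print(nm,x,onz("top",(x[0]/10+395-.45,x[1]/10+190-.45),.060))
for p in((.5375,.0565,.07),(.5137,-.3138,.060),(.5137,-.3138,.112)): print(proj("scene",p),proj("top",p))
s=cv2.imread("pics/scene0.png")
o=np.zeros((400,800,3),np.uint8);o[:,:400]=cv2.resize(s[205:255,350:400],(400,400),interpolation=3)
b=cv2.resize(cv2.imread("pics/top0.png")[190:240,395:445],(400,400),interpolation=3);o[:,400:]=b
cv2.imwrite("pics/l.png",o)
E
```

```text
ring [0.5372 0.0573 0.07  ] anvil [0.5376 0.0579 0.0485]
screws [0.5377 0.0573 0.03  ]
yaw 0.09156411249759955
ringfit ((242.40908813476562, 199.59091186523438), 12.231515884399414) [0.5378 0.0577 0.07  ]
0 [249.     256.     116.3915] [ 0.513 -0.315  0.06 ]
[271.3346 169.1233] [242.9697 199.7616]
[374.9251 242.2929] [418.9015 214.8076]
[376.9098 220.6394] [424.5156 213.3396]
```

View pics/l.png

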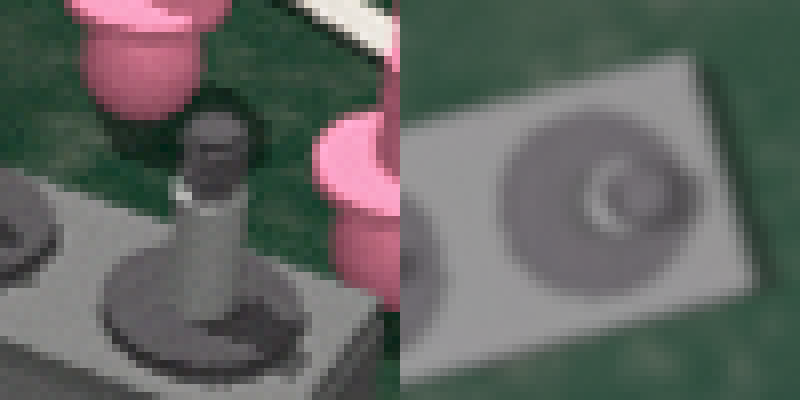

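send_rows:
  commands:
    - [-0.1, 0.2, 0.1, 0, 0]
    - [-0.1, 0.4, 0.2, 0, 0]
    - [-0.1, 0.6, 0.3, 0, 0]
    - [-0.1, 0.8, 0.4, 0, 0]
    - [-0.1, 1, 0.5, 0, 0]
    - [-0.1, 1, 0.6, 0, 0]
    - [-0.1, 1, 0.7, 0, 0]
    - [-0.1, 1, 0.8, 0, 0]
    - [-0.1, 1, 0.9, 0, 0]
    - [-0.1, 1, 0.936, 0, 0]

```text
clock: 17.9
position: [0.5021, -0.1965, 0.2221]
tcp_rot: [-2.313, 2.125, -0.0]
contact_force: [-0.1, -0.1, 0.8]
gripper_width: 0.0383
gripper_force: 0.0
```

send_rows:
  commands:
    - [-0.1, 0.2, 0, 0, 0]
    - [-0.1, 0.4, 0, 0, 0]
    - [-0.1, 0.6, 0, 0.1, 0]
    - [-0.1, 0.8, 0, 0.2, 0]
    - [-0.1, 1, 0, 0.3, 0]
    - [-0.1, 1, 0, 0.4, 0]
    - [-0.1, 1, 0, 0.5, 0]
    - [-0.1, 1, 0, 0.6, 0]
    - [-0.1, 1, 0, 0.6, 0]
    - [-0.1, 1, 0, 0.6, 0]

```text
clock: 19.15
position: [0.5115, -0.2963, 0.1623]
tcp_rot: [-2.314, 2.125, -0.001]
contact_force: [1.1, 0.4, 0.2]
gripper_width: 0.0385
gripper_force: 0.0
```

send_rows:
  commands:
    - [-0.1, 0.1, 0, 0, 0]
    - [-0.1, 0.18, 0, 0.05, 0]
    - [-0.1, 0.183, 0, 0.15, 0]
    - [-0.1, 0.183, 0, 0.3, 0]
    - [-0.1, 0.183, 0, 0.45, 0]
    - [-0.1, 0.183, 0, 0.6, 0]
    - [-0.1, 0.183, 0, 0.75, 0]
    - [-0.1, 0.183, 0, 0.85, 0]
    - [-0.1, 0.183, 0, 0.88, 0]
    - [-0.1, 0.183, 0, 0.88, 0]

```text
clock: 20.4
position: [0.5128, -0.3148, 0.074]
tcp_rot: [-2.313, 2.126, -0.001]
contact_force: [0.6, 0.4, -0.7]
gripper_width: 0.0387
gripper_force: 0.0
```

send_rows:
  commands:
    - [-1, 0, 0, 0, 0]
    - [-1, 0, 0, 0, 0]
    - [-1, 0, 0, 0, 0]
    - [-1, 0, 0, 0, 0]
    - [-1, 0, 0, 0, 0]
    - [-1, 0, 0, 0, 0]
    - [-1, 0, 0, 0, 0]
    - [-1, 0, 0, 0, 0]
    - [-1, 0, 0, 0, 0]
    - [-1, 0, 0, 0, 0]
  squeeze: 70

```text
clock: 21.65
position: [0.5133, -0.3149, 0.0748]
tcp_rot: [-2.313, 2.125, -0.003]
contact_force: [1.1, 1.3, 5.6]
gripper_width: 0.0161
gripper_force: 68.3
```

send_rows:
  commands:
    - [-1, 0, 0, -0.05, 0]
    - [-1, 0, 0, -0.15, 0]
    - [-1, 0, 0, -0.25, 0]
    - [-1, 0, 0, -0.37, 0]
    - [-1, 0, 0, -0.5, 0]
    - [-1, 0, 0, -0.63, 0]
    - [-1, 0, 0, -0.76, 0]
    - [-1, 0, 0, -0.88, 0]
    - [-1, 0, 0, -0.97, 0]
    - [-1, 0, 0, -1, 0]

```text
clock: 22.9
position: [0.5129, -0.3148, 0.1747]
tcp_rot: [-2.313, 2.126, -0.001]
contact_force: [0.5, -0.6, -3.7]
gripper_width: 0.0157
gripper_force: 68.7
```

send_rows:
  commands:
    - [-1, -0.05, 0, -0.05, 0]
    - [-1, -0.15, 0, -0.1, 0]
    - [-1, -0.25, -0.05, -0.15, 0]
    - [-1, -0.37, -0.1, -0.2, 0]
    - [-1, -0.5, -0.15, -0.2, 0]
    - [-1, -0.62, -0.2, -0.2, 0]
    - [-1, -0.74, -0.25, -0.2, 0]
    - [-1, -0.85, -0.3, -0.2, 0]
    - [-1, -0.95, -0.3, -0.2, 0]
    - [-1, -1, -0.3, -0.2, 0]

```text
clock: 24.15
position: [0.5339, -0.2119, 0.1938]
tcp_rot: [2.313, -2.125, -0.001]
contact_force: [-0.1, -0.1, -4.4]
gripper_width: 0.0161
gripper_force: 68.7
```

send_rows:
  commands:
    - [-1, -0.1, -0.05, 0, 0]
    - [-1, -0.2, -0.1, 0, 0]
    - [-1, -0.3, -0.15, 0, 0]
    - [-1, -0.4, -0.2, 0, 0]
    - [-1, -0.5, -0.25, 0, 0]
    - [-1, -0.6, -0.25, 0, 0]
    - [-1, -0.7, -0.25, 0, 0]
    - [-1, -0.8, -0.25, 0, 0]
    - [-1, -0.9, -0.25, 0, 0]
    - [-1, -1, -0.25, 0, 0]

```text
clock: 25.4
position: [0.5505, -0.1102, 0.194]
tcp_rot: [-2.313, 2.126, -0.0]
contact_force: [-0.4, 0.2, -3.7]
gripper_width: 0.0164
gripper_force: 68.7
```

send_rows:
  commands:
    - [-1, -0.1, 0, 0, 0]
    - [-1, -0.2, 0, 0, 0]
    - [-1, -0.3, 0, 0, 0]
    - [-1, -0.4, 0, 0, 0]
    - [-1, -0.5, 0, 0, 0]
    - [-1, -0.6, 0, 0, 0]
    - [-1, -0.7, 0, 0, 0]
    - [-1, -0.8, 0, 0, 0]
    - [-1, -0.9, 0, 0, 0]
    - [-1, -1, 0, 0, 0]

```text
clock: 26.65
position: [0.5422, -0.0105, 0.1939]
tcp_rot: [-2.313, 2.126, -0.0]
contact_force: [0.2, -1.1, -3.9]
gripper_width: 0.0158
gripper_force: 68.7
```

send_rows:
  commands:
    - [-1, -0.1, 0, 0, 0]
    - [-1, -0.2, 0, 0, 0]
    - [-1, -0.3, 0, 0, 0]
    - [-1, -0.4, 0, 0, 0]
    - [-1, -0.5, 0, 0.05, 0]
    - [-1, -0.6, -0.01, 0.12, 0]
    - [-1, -0.66, -0.01, 0.22, 0]
    - [-1, -0.68, -0.01, 0.34, 0]
    - [-1, -0.68, -0.01, 0.45, 0]
    - [-1, -0.68, -0.01, 0.5, 0]

```text
clock: 27.9
position: [0.537, 0.0563, 0.1427]
tcp_rot: [2.311, -2.125, -0.001]
contact_force: [-0.8, -0.7, -4.2]
gripper_width: 0.0161
gripper_force: 68.7
```

```bash
python3 - <<'E'
from h import *
st=state();p=st["position"];print(p,st["contact_force"])
s=cams.snapshot("scene")[:,:,::-1];t=cams.snapshot("top")[:,:,::-1]
o=np.zeros((480,800,3),np.uint8);o[:,:480]=cv2.resize(s[105:205,220:320],(480,480),interpolation=3)
o[:320,480:]=cv2.resize(t[150:250,200:300],(320,320),interpolation=3)
cv2.imwrite("pics/g4.png",o)
f=lambda q:(proj("scene",q)-[220,105]+.5)*4.8
o_z=p[2]-.0748+.032
print("ball exp",f((p[0],p[1],o_z)),"ring",f((.5375,.0575,.07)),"shank top",f((p[0],p[1],o_z+.062)))
for d in(.027,-.027): print(f((.5375+d,.0575,.07)),f((.5375,.0575+d,.07)))
E
```

```text
[0.53699173 0.05628458 0.14267388] [-0.81605491 -0.73553875 -4.16076145]
ball exp [244.80332808 260.208757  ] ring [247.67962834 309.54546055] shank top [237.23791513 150.48464928]
[287.88821791 293.91478422] [217.77388264 292.38043978]
[206.23096138 325.65820423] [278.57099517 327.27619893]
```

View pics/g4.png

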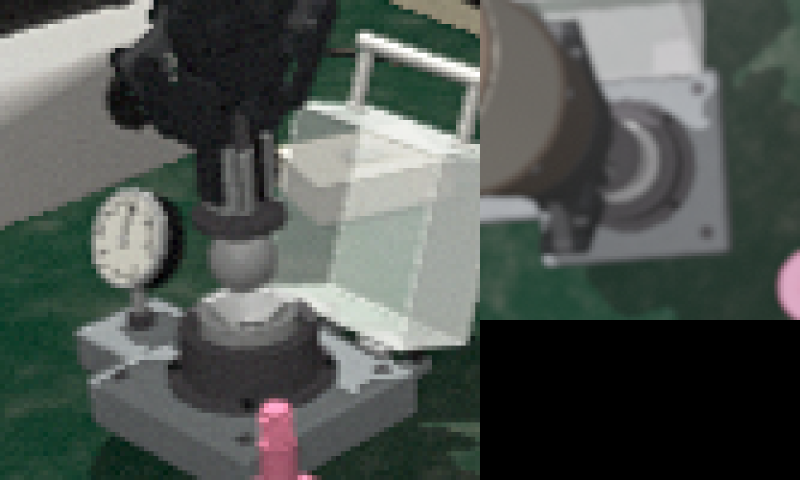

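The ball centre is at crop (243,263) and the ring centre at about (251,312), so the ball is over the ring to within 1–2 mm. I'll lower it onto the cone and read the side force.

send_rows:
  commands:
    - [-1, 0, -0.01, 0.05, 0]
    - [-1, 0, -0.01, 0.1, 0]
    - [-1, 0, -0.01, 0.14, 0]
    - [-1, 0, -0.01, 0.17, 0]
    - [-1, 0, -0.01, 0.2, 0]
    - [-1, 0, -0.01, 0.22, 0]
    - [-1, 0, -0.01, 0.24, 0]
    - [-1, 0, -0.01, 0.26, 0]
    - [-1, 0, -0.01, 0.27, 0]
    - [-1, 0, -0.01, 0.27, 0]

```text
clock: 29.25
position: [0.5387, 0.057, 0.1173]
tcp_rot: [-2.313, 2.125, -0.0]
contact_force: [-1.4, 0.9, -1.6]
gripper_width: 0.0164
gripper_force: 69.1
```

send_rows:
  commands:
    - [-1, 0, 0, 0.01, 0]
    - [-1, 0, 0, 0.02, 0]
    - [-1, 0, 0, 0.03, 0]
    - [-1, 0, 0, 0.04, 0]
    - [-1, 0, 0, 0.05, 0]
    - [-1, 0, 0, 0.06, 0]
    - [-1, 0, 0, 0.07, 0]
    - [-1, 0, 0, 0.08, 0]
    - [-1, 0, 0, 0.09, 0]
    - [-1, 0, 0, 0.09, 0]

```text
clock: 30.5
position: [0.5389, 0.0569, 0.1091]
tcp_rot: [-2.313, 2.125, -0.001]
contact_force: [-4.1, 1.8, 9.5]
gripper_width: 0.0162
gripper_force: 70.3
```

send_rows:
  commands:
    - [-1, -0.003, 0.004, 0.005, 0]
    - [-1, -0.004, 0.007, 0.01, 0]
    - [-1, -0.004, 0.007, 0.015, 0]
    - [-1, -0.004, 0.007, 0.02, 0]
    - [-1, -0.004, 0.007, 0.025, 0]
    - [-1, -0.004, 0.007, 0.03, 0]
    - [-1, -0.004, 0.007, 0.03, 0]
    - [-1, -0.004, 0.007, 0.03, 0]
    - [-1, -0.004, 0.007, 0.03, 0]
    - [-1, -0.004, 0.007, 0.03, 0]

```text
clock: 31.75
position: [0.539, 0.0571, 0.1087]
tcp_rot: [-2.313, 2.123, -0.005]
contact_force: [-7.3, 0.9, 22.6]
gripper_width: 0.0163
gripper_force: 71.8
```

send_rows:
  commands:
    - [-1, 0, 0.004, 0, 0]
    - [-1, 0, 0.008, 0, 0]
    - [-1, 0, 0.012, 0, 0]
    - [-1, 0, 0.015, 0, 0]
    - [-1, 0, 0.015, 0, 0]
    - [-1, 0, 0.015, 0, 0]
    - [-1, 0, 0.015, 0, 0]
    - [-1, 0, 0.015, 0, 0]
    - [-1, 0, 0.015, 0, 0]
    - [-1, 0, 0.015, 0, 0]

```text
clock: 33.0
position: [0.5387, 0.0572, 0.1088]
tcp_rot: [-2.312, 2.121, -0.007]
contact_force: [-4.0, 0.6, 19.2]
gripper_width: 0.0164
gripper_force: 71.6
```

```bash
python3 - <<'E'
from h import *
st=state();print(st["position"],st["contact_force"],st["torque"])
s=cams.snapshot("scene")[:,:,::-1];t=cams.snapshot("top")[:,:,::-1]
o=np.zeros((480,800,3),np.uint8);o[:,:480]=cv2.resize(s[105:205,220:320],(480,480),interpolation=3)
o[:320,480:]=cv2.resize(t[150:250,200:300],(320,320),interpolation=3)
cv2.imwrite("pics/g5.png",o)
E
```

```text
[0.53865555 0.05718178 0.10878524] [-4.04962426  0.6192975  19.24457019] [ 0.15052202  1.54875017 -0.04347405]
```

View pics/g5.png

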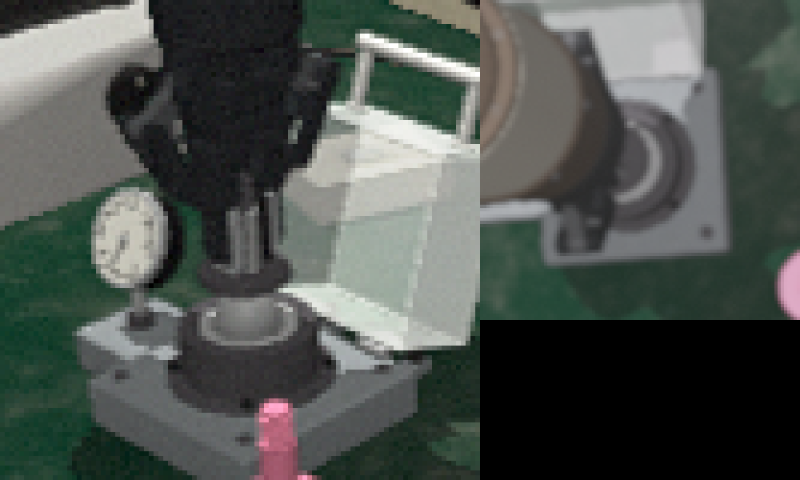

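The ball sits centrally in the flush ring, the dial has moved, and about 10 N is on the anvil. The cover is on its stop, so I'm handing in.

```bash
python3 -c "
from bench import env
print(env.sign_off())"
```

```text
the job is handed in; nothing more can be done
None
```

I handed the job in with the large stud still gripped upright and its ball pressed home on the anvil (estimated 10 N), the cover on its rear stop and the small studs still in the rack. `sign_off` returned no verdict.

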